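Load a drill-bit rack past a spring gate

ROBOT

A 6-joint arm with a two-finger parallel gripper is mounted at the origin on the work surface. World frame = base frame: x ahead of the robot, y to its left, z up, the work surface at z = 0. Lengths are in m, angles in degrees, forces in N, time in s.
With the tool pointing down it reaches from about 0.25 to 0.725 m from the base axis. Payload 9.7 kg.
Tool frame: the origin (TCP) lies at the very end of the fingers, on their centre line; the grasp point (between the pads) lies 19 mm behind it (bot.grip_depth is the distance from the TCP to the grasp point, in m); z points along the fingers, y is the direction in which the jaws open and shut (so a half turn about z gives the same grasp; the last joint's range is limited). The gripper opens to 85 mm and grips with 20 to 120 N. Pads are 22 mm wide; open, the fingers measure 114 mm over their backs; the gripper's body (76 mm by 85 mm) begins 54 mm behind the grasp point. The pads swing forward as they close: fully open they stand 13 mm farther back than shut.
Start: joints at [-63.999, 4.979, 10.078, 95.1, 0, 90], TCP at [0.241, -0.494, 0.231] pointing down, gripper open.
Joint ranges: [-179.16, 179.16], [-48.56, 103.87], [-65.8, 70.77], [-126.05, 130.52], [-82.76, 87.17], [-180, 180]. Speed limits (degrees/s): [127.2, 127.2, 147.25, 180, 180, 180].

INTERFACE

Orientations are given as [roll, pitch, yaw] about the fixed x, y, z axes, in that order (R = Rz(yaw) Ry(pitch) Rx(roll)).
In Python, from workcell import telemetry, optics, order, bot gives the robot as it stands. The module is installed in compiled form; this text tells all that it offers.
- The arm moves only by the shell command python3 -m inch 'ROWS' [FORCE]. ROWS is JSON, a list of rows, each a list of 7 numbers: the shift along the tool's x, y, z in m, then the turn, a rotation vector about the tool's x, y, z in rad, then the closure, from 0 (fully open) to 1 (shut). In form: [[tx, ty, tz, rx, ry, rz, grip], ...]. A call has 1 to 12 rows; each row is the pose to reach, as a shift and turn from the pose commanded when the call began, along the tool's axes at that moment; what a row does not reach only later rows make up. A row lasts 1/12 s, in which the tool goes at most 41.7 mm and 7.16 degrees, less where a joint would pass 70% of its speed; a pose out of reach is approached as far as the arm can. A call with a gripper value outside its range is refused whole. The fingers move at their own pace and stop on an object; FORCE is the grip in N (left out, the last holds). Time passes only in rows, so rows that repeat a pose let the fingers close. It gives the time, the measured TCP pose, the force and the opening at its end, in the units of the state.
- telemetry.get_obs(): the state, without advancing time (a new reading comes with each control period).
- optics.camera(name): name is "scene" or "top"; returns (picture, depth): 480x640x3 uint8, red, green, blue; 480x640 float32, m along the optical axis (not along the pixel's ray), 0 where there is no reading.
- optics.camera_info(name): a dict with "camera_matrix" (3x3 intrinsics, pixels), "k1" (the pictures are not rectified: a ray, as slopes to the right and down, at radius r is drawn at 1 + k1 r^2 times it, then the intrinsics apply), "xyz" and "attitude" of the camera in the world. Camera axes: x right, y down, z forward; pixel columns grow to the right and rows downward; lengths in m; the calibration is good to about 2 mm. A picture is of the moment at which its call begins. camera_info takes no time and is no camera call.
- order.job_done(): hands the job in, once; it reports no verdict.
The state is a dict: "time": time; "q": joint angles; "qd": joint speeds; "joint_efforts": joint torques, N m; "ee_pos": TCP position; "tcp_rot": TCP orientation; "wrist_force": force on the tool from outside, world axes, zero at the start; "torque": the same for the moment, N m; "opening": finger opening in m.
Only numpy, scipy, OpenCV 4.12 (cv2) and the standard library are available. Lean on these libraries where they do the work, as an engineer would, in place of code of your own. Each camera call takes 0.05 s, during which the arm holds its last target. There are 200 camera calls.

TASK

Load the blue drill-bit rack into the bench chute: with one fingertip hold down the long red bar to keep the yellow spring gate open, and meanwhile push the rack by its upright rear plate along the chute with the other finger until its nose is fully home against the end stop, then move away and let the gate fall shut behind the block. The gate must never touch the rack, the rack is only pushed, not lifted or tipped, and the other loose things on the bench stay where they are.

Things in the scene. Friction and masses are not known exactly. Their poses are not given: they have to be found in the camera images.
- chute: Grey board 415 x 250 x 12 mm (x -290 to 125 mm, y +-125) fixed on the bench, with an open-topped chute. Origin: board's underside at bench height, mid-chute, under the shut gate. +x is the pushing direction along the chute, +y its left, z up. Side walls: inner faces y = +-32 mm, 5 mm thick, 30 mm above the floor (floor = board's top, z = 12 mm), x -275 to 100 mm.
- gate_line (a point): Middle of the chute floor straight under the shut gate (chute x = 0, z = 12 mm); axes as the chute's. Two dark hinge posts stand at x = -33 and +18 mm, y = -42 mm, up to 64 mm above the floor.
- stop_face (a point): Foot of the dark steel end stop's face (chute x = 92 mm, floor level), against which the rack's nose must come to rest. The stop is 34 mm high.
- gate (a joint): Yellow spring gate's angle, rad: 0 shut, 1.05 fully open. Hinge along the chute at y = -42 mm, 55 mm above the floor. Leaf 8 mm thick at x = 0, lower edge 18 mm above the floor; pressing the red bar swings it up sideways. It clears the rack from 0.64 on (hold 0.75 or more); raised, its tip is 115 mm above the floor. Pressing mid-bar takes 2 N at first, 5 N at 0.85; the spring shuts it, no latch.
- bar_mid (a point): Centre of the red press bar, at chute x = -134 mm. Flat strip 24 mm wide, 5 mm thick along the chute, x = -280 to 12 mm, part of the gate. Gate shut: centre y = -77 mm, 70 mm above the floor, the strip's outer (-y) edge tilted up 0.85 rad, 80 mm above the floor. At 0.85 rad it lies flat: centre y = -77 mm, 38 mm above the floor. A fingertip can slide along its top while pressing.
- rack: Blue drill-bit rack, 0.3 to 0.55 kg, loose in the chute. Origin: centre of the block's underside; +x to its nose. Block 80 x 58 x 28 mm, bits up to 40 mm above its underside; behind it a tail 8 mm high leads to an upright push plate. Nose at x = 40 mm, so home is origin at chute x = 52 mm: block 12 mm past x = 0, tail under the gate. Starts with its nose 20 to 70 mm before the gate.
- push_plate (a point): On the push plate's rear face (the face to push), mid-width, 55 mm above the chute floor; rack x = -121 mm. The plate is 6 mm thick, 50 mm wide, 68 mm high; it stays before the gate, at chute x = -69 mm when home. Axes as the rack's.
- tape: Bystander: yellow tape measure 62 x 36 x 58 mm high standing on the board on the +y side of the chute. Origin at its underside.
- holesaw: Bystander: dark steel hole saw, diameter 38 mm, 52 mm high, on the board on the +y side of the chute. Origin at its underside.
- jar: Bystander: white jar with red cap, diameter 54 mm, 65 mm high. Origin at its underside.
- can: Bystander: green can, diameter 60 mm, 110 mm high. Origin at its underside.
- cup: Bystander: blue cup, diameter 70 mm, 80 mm high. Origin at its underside.
- driver: Bystander: screwdriver with red handle lying on the bench to the right of the board.
- wrench: Bystander: steel wrench lying on the bench to the left of the board.
Not all that is in view belongs to the job. What is shaped like the rack but pink or turquoise is not meant.

How it is judged:
By the outcome, as a careful person would: the job done as asked, in the order asked, and still so for the second after the job is handed in, with the robot touching nothing.
It also fails if it takes over 45 s, if anything falls off the work surface, if the arm or the gripper's body presses on something with over 40 N, if the wrist force passes 120 N, or if a joint passes its speed limit or range.

## Working session

There is one attempt and no reset: what is moved stays moved. The work goes in short steps, Python scripts to look and compute and a shell command to move; the robot and the scene stay as the last step left them, time stands still between calls to the robot, and variables do not carry over. Pictures are saved under pics/ and viewed, about 8 in all and at most 12, crops included, and the job is handed in when it is done.

```bash
mkdir -p pics
cat > h.py <<'E'
import numpy as np,cv2
from scipy.spatial.transform import Rotation as R
from workcell import telemetry,optics,order,bot
def info(n):
    i=optics.camera_info(n);return np.array(i["camera_matrix"]),i["k1"],np.array(i["xyz"]),i["attitude"]
def rot(a): return R.from_euler('xyz',a,degrees=True).as_matrix()
def slopes(n,px):
    K,k1,_,_=info(n);p=np.atleast_2d(px).astype(float)
    d=np.c_[(p[:,0]-K[0,2])/K[0,0],(p[:,1]-K[1,2])/K[1,1]];s=d.copy()
    for _ in range(20): s=d/(1+k1*(s**2).sum(1,keepdims=True))
    return s
def plane(n,px,z):
    K,k1,c,a=info(n);s=slopes(n,px);v=np.c_[s,np.ones(len(s))]@rot(a).T
    return c+v*((z-c[2])/v[:,2])[:,None]
def pts(n,px,dep):
    K,k1,c,a=info(n);s=slopes(n,px);p=np.atleast_2d(px).astype(int)
    d=dep[p[:,1],p[:,0]];return c+(np.c_[s,np.ones(len(s))]*d[:,None])@rot(a).T
def proj(n,P):
    K,k1,c,a=info(n);v=(np.atleast_2d(P)-c)@rot(a);s=v[:,:2]/v[:,2:];s=s*(1+k1*(s**2).sum(1,keepdims=True))
    return s*[K[0,0],K[1,1]]+K[:2,2]
E
python3 - <<'E'
from h import *
for n in("scene","top"):
    im,d=optics.camera(n);cv2.imwrite(f"pics/{n}0.png",im[...,::-1]);np.save(n+"d.npy",d);print(n,optics.camera_info(n))
print(telemetry.get_obs())
E
```

```text
scene {'camera_matrix': array([[530.75367126,   0.        , 316.5970423 ],
       [  0.        , 530.75367126, 237.17722587],
       [  0.        ,   0.        ,   1.        ]]), 'k1': -0.045508930629548694, 'xyz': array([ 1.40067253, -0.12760833,  1.16669988]), 'attitude': array([-144.03713669,    0.17916334,   81.30291387])}
top {'camera_matrix': array([[451.48695233,   0.        , 319.27515712],
       [  0.        , 451.48695233, 239.03558927],
       [  0.        ,   0.        ,   1.        ]]), 'k1': -0.10687517781822833, 'xyz': array([ 0.38668618, -0.00458023,  1.2154286 ]), 'attitude': array([-169.83835535,    0.37160346,  -89.14844655])}
{'time': 0.1, 'q': array([-6.40000119e+01,  5.00728982e+00,  1.00397626e+01,  9.50990527e+01,
        9.87621126e-04,  9.00004794e+01]), 'qd': array([ 0.0156738 , -0.10618344,  0.05131018, -0.02399686, -0.0087766 ,
       -0.00774646]), 'joint_efforts': array([ 7.59094510e-04, -5.21563411e+01,  4.65652978e+01,  1.59761152e-02,
        9.14026486e-05,  2.56054165e-05]), 'ee_pos': array([ 0.24102161, -0.49415658,  0.23066717]), 'tcp_rot': array([-1.79933420e+02, -9.87063427e-04,  2.59995076e+01]), 'wrist_force': array([0.14787177, 0.43598905, 0.39320579]), 'torque': array([ 0.02498543, -0.02457973, -0.03957212]), 'opening': 0.0855529135082423}
```

View pics/scene0.png

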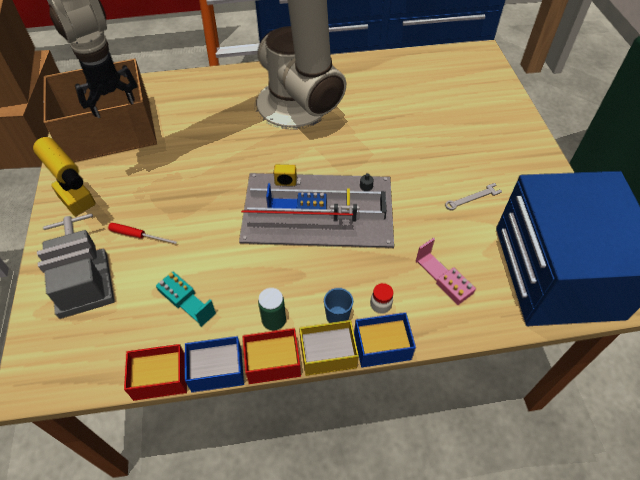

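View pics/top0.png

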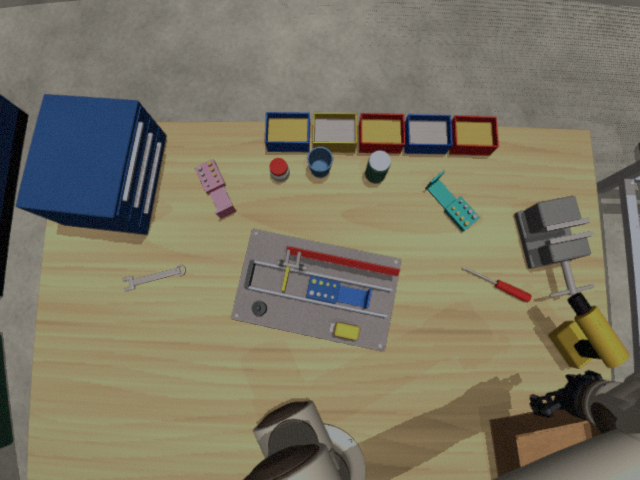

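The scene view shows the board at about (318,208): the blue rack is in the chute with its plate at (268,196), and the red bar is on the far side at (298,212). In the top view the board is at (318,290), the gate at (286,277) and the plate at (370,298). There are three rack-like objects: blue (335,292), pink (215,187) and turquoise (453,202) in the top view. Only the blue one is in the chute and has the named colour. Next I'll enlarge it to confirm and measure.

Run:
```python
from h import *
t=cv2.imread("pics/top0.png");cv2.imwrite("pics/topcrop.png",cv2.resize(t[220:360,220:415],None,fx=4,fy=4,interpolation=cv2.INTER_CUBIC))
s=cv2.imread("pics/scene0.png");cv2.imwrite("pics/scenecrop.png",cv2.resize(s[155:255,232:402],None,fx=4.7,fy=4.7,interpolation=cv2.INTER_CUBIC))
for n,im in(("top",t),("scene",s)):
    hsv=cv2.cvtColor(im,cv2.COLOR_BGR2HSV)
    x0,y0,x1,y1=(225,222,410,358) if n=="top" else (232,160,400,252)
    m=np.zeros(im.shape[:2],np.uint8)
    g=cv2.inRange(hsv,(0,0,60),(180,50,190));m[y0:y1,x0:x1]=g[y0:y1,x0:x1]
    m=cv2.morphologyEx(m,cv2.MORPH_CLOSE,np.ones((15,15)))
    c=max(cv2.findContours(m,0,2)[0],key=cv2.contourArea)[:,0]
    P=plane(n,c,.012);r=cv2.minAreaRect((P[:,:2]*1000).astype(np.float32));print(n,"board",r,cv2.boxPoints(r).round(1).tolist())
    b=cv2.inRange(hsv,(105,140,60),(125,255,255));b2=np.zeros_like(b);b2[y0:y1,x0:x1]=b[y0:y1,x0:x1]
    print("blue bbox",cv2.boundingRect(b2))
```

```text
top board ((468.8676452636719, 11.744094848632812), (414.81280517578125, 249.73484802246094), 79.02287292480469) [[306.79998779296875, -168.10000610351562], [552.0, -215.60000610351562], [630.9000244140625, 191.60000610351562], [385.79998779296875, 239.10000610351562]]
blue bbox (307, 277, 65, 31)
scene board ((468.59405517578125, 14.46917724609375), (412.8962707519531, 260.0579833984375), 79.10061645507812) [[301.8999938964844, -163.6999969482422], [557.2000122070312, -212.8000030517578], [635.2999877929688, 192.60000610351562], [379.8999938964844, 241.8000030517578]]
blue bbox (266, 183, 60, 26)
```

View pics/topcrop.png

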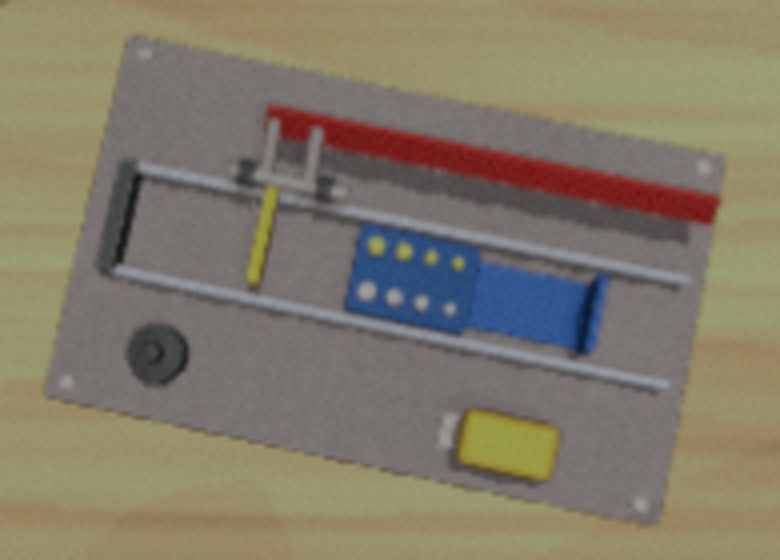

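View pics/scenecrop.png

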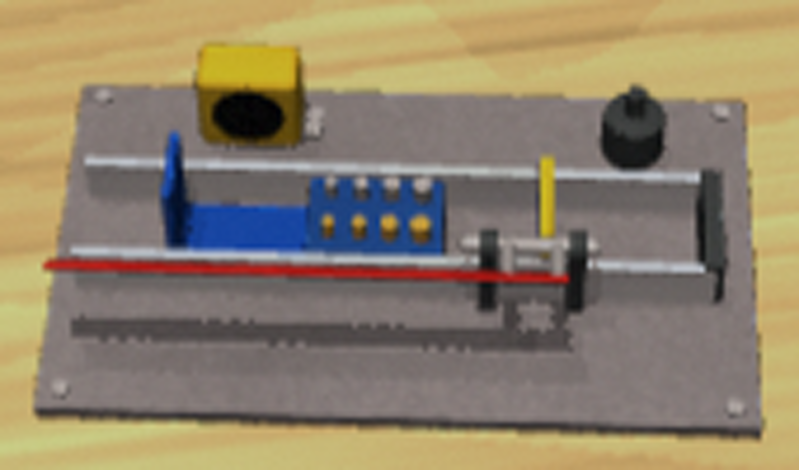

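The crops confirm that the blue rack is in the chute, nose toward the yellow gate. In the top picture the plate's rear top edge is at about (370.8,298.5) and the nose's top edge at about (309,288).

```bash
cat >> h.py <<'E'
TH=np.deg2rad(79.02);O=np.array([.4846,.0927,0])
RC=np.array([[np.cos(TH),-np.sin(TH),0],[np.sin(TH),np.cos(TH),0],[0,0,1]])
def ch(P): return ((np.atleast_2d(P)-O)@RC*1000).round(1)
def wo(C): return O+RC@(np.array(C)/1000)
def to_tool(C):
    o=telemetry.get_obs();print("tcp chute",ch(o["ee_pos"]),o["tcp_rot"].round(2),"F",(o["wrist_force"]@RC).round(2),"op",o["opening"],"t",o["time"])
    print("tool shift",(rot(o["tcp_rot"]).T@(wo(C)-o["ee_pos"])).round(4))
E
python3 - <<'E'
from h import *
p=lambda L:[(x/4+220-.4,y/4+220-.4) for x,y in L]
print("plate top rear",ch(plane("top",p([(608,277),(597,352)]),.080)))
print("nose top",ch(plane("top",p([(364,230),(347,310)]),.040)))
print("bar far/near ends",ch(plane("top",p([(268,105),(718,198),(714,222)]),.085)))
print("gate leaf top",ch(plane("top",p([(270,187),(253,287)]),.07)))
print("stop top",ch(plane("top",p([(135,165),(113,272)]),.046)))
for a in (-175,-20): print(a,wo([a,-40,200]))
to_tool([-245,-35,200])
E
```

```text
plate top rear [[-219.9  -22.5   80. ]
 [-221.9   24.8   80. ]]
nose top [[-62.  -23.7  40. ]
 [-62.   29.3  40. ]]
bar far/near ends [[  12.2  -85.1   85. ]
 [-278.2  -84.9   85. ]
 [-278.4  -69.5   85. ]]
gate leaf top [[  1.1 -35.7  70. ]
 [ -2.1  28.7  70. ]]
stop top [[ 93.3 -34.   46. ]
 [ 91.4  37.1  46. ]]
-175 [ 0.49053614 -0.08671506  0.2       ]
-20 [0.52005842 0.06544747 0.2       ]
tcp chute [[-622.5  127.3  230.7]] [-179.93   -0.     26.  ] F [ 0.46 -0.06  0.39] op 0.0855529135082423 t 0.1
tool shift [ 0.3568 -0.2039  0.0309]
```

```bash
python3 -m inch '[[0.359,-0.199,0.031,0,0,-0.9254,0.24],[0.359,-0.199,0.031,0,0,-0.9254,0.24],[0.359,-0.199,0.031,0,0,-0.9254,0.24],[0.359,-0.199,0.031,0,0,-0.9254,0.24],[0.359,-0.199,0.031,0,0,-0.9254,0.24],[0.359,-0.199,0.031,0,0,-0.9254,0.24],[0.359,-0.199,0.031,0,0,-0.9254,0.24],[0.359,-0.199,0.031,0,0,-0.9254,0.24],[0.359,-0.199,0.031,0,0,-0.9254,0.24],[0.359,-0.199,0.031,0,0,-0.9254,0.24],[0.359,-0.199,0.031,0,0,-0.9254,0.24],[0.359,-0.199,0.031,0,0,-0.9254,0.24]]'
python3 -m inch '[[0,0,0,0,0,0,0.24],[0,0,0,0,0,0,0.24],[0,0,0,0,0,0,0.24]]'
python3 - <<'E'
from h import *
to_tool([-248,-39.5,110]);print(telemetry.get_obs()["q"].round(1))
E
```

```text
time: 1.1
ee_pos: [0.477, -0.1564, 0.1996]
tcp_rot: [-179.9, -0.0, 79.2]
wrist_force: [-0.5, -0.5, -0.4]
opening: 0.0649
time: 1.35
ee_pos: [0.476, -0.1591, 0.2004]
tcp_rot: [180.0, 0.0, 78.9]
wrist_force: [-0.3, -0.5, 0.6]
opening: 0.065
tcp chute [[-248.8  -39.6  200.4]] [1.7999e+02 1.0000e-02 7.8920e+01] F [-0.57  0.2   0.58] op 0.06498812629365149 t 1.35
tool shift [ 0.0008 -0.0001  0.0904]
[-18.5  -2.2  -0.6  91.5  -0.   82.6]
```

```bash
python3 -m inch '[[0.001,0,0.04,0,0,0,0.24],[0.001,0,0.07,0,0,0,0.24],[0.001,0,0.095,0,0,0,0.24],[0.001,0,0.095,0,0,0,0.24],[0.001,0,0.095,0,0,0,0.24]]'
python3 - <<'E'
from h import *
im,d=optics.camera("scene");cv2.imwrite("pics/s1.png",cv2.resize(im[100:260,200:400,::-1],None,fx=4,fy=3.75,interpolation=cv2.INTER_CUBIC))
to_tool([-248,-39.5,51])
E
```

```text
time: 1.77
ee_pos: [0.4757, -0.1577, 0.105]
tcp_rot: [-179.9, -0.0, 78.9]
wrist_force: [0.2, 0.3, 1.5]
opening: 0.065
tcp chute [[-247.4  -40.   106.6]] [1.7996e+02 1.0000e-02 7.8950e+01] F [-0.69 -0.23  0.73] op 0.0648542677990989 t 1.8167
tool shift [-0.0006 -0.0005  0.0556]
```

View pics/s1.png

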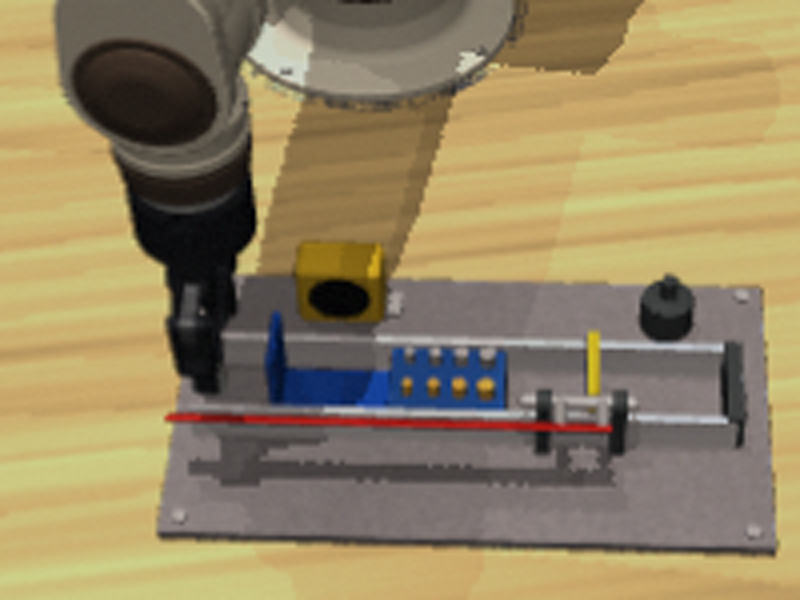

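The gripper is at crop (205,340), left of and clear of the plate (277,360), with the near fingertip just above the bar's left end (205,415). Next I press the bar down.

```bash
python3 -m inch '[[0,0,0.012,0,0,0,0.24],[0,0,0.022,0,0,0,0.24],[0,0,0.032,0,0,0,0.24],[0,0,0.042,0,0,0,0.24],[0,0,0.05,0,0,0,0.24],[0,0,0.055,0,0,0,0.24],[0,0,0.055,0,0,0,0.24],[0,0,0.055,0,0,0,0.24]]'
python3 - <<'E'
from h import *
im,d=optics.camera("scene");cv2.imwrite("pics/s2.png",cv2.resize(im[100:260,200:400,::-1],None,fx=4,fy=3.75,interpolation=cv2.INTER_CUBIC))
to_tool([-248,-39.5,51])
def ang(im):
    hsv=cv2.cvtColor(im,cv2.COLOR_RGB2HSV)
    m=(cv2.inRange(hsv,(0,150,70),(8,255,255))|cv2.inRange(hsv,(172,150,70),(180,255,255)))
    m[:, :230]=0;m[:,365:]=0;m[:170]=0;m[250:]=0
    v,u=np.nonzero(m);return u,v
u,v=ang(im);print("red",u.min(),u.max(),[(a,v[u==a].min(),v[u==a].max()) for a in range(u.min(),u.max(),12) if (u==a).any()])
for t in (0,.7,.8,.9,1.0):
    # bar centre polar about hinge (-42,67): shut (-35,+15)
    def pt(y,z): 
        c,s=np.cos(t),np.sin(t);return [0,-42+c*y-s*z,67+s*y+c*z]
    e=np.array([np.cos(.85),-np.sin(.85)])*12;n=np.array([np.sin(.85),np.cos(.85)])*2.5
    b=np.array([-35,15.])
    L=[pt(*(b+i*e+j*n)) for i in(1,-1) for j in(1,-1)]
    q=[proj("scene",wo([-60,l[1],l[2]]))[0] for l in L];print(t,np.array(q).round(1).tolist(),"centre",np.mean([l[1:] for l in L],0).round(1))
E
```

```text
time: 2.48
ee_pos: [0.4762, -0.157, 0.05]
tcp_rot: [-179.9, 0.0, 79.0]
wrist_force: [-4.4, -0.7, 5.6]
opening: 0.0648
tcp chute [[-246.8  -39.4   50.3]] [-1.7995e+02  1.0000e-02  7.9020e+01] F [-1.11  5.15  5.7 ] op 0.06465128601588753 t 2.5333
tool shift [-0.0012  0.0001 -0.0007]
red 243 352 [(243, np.int64(215), np.int64(220)), (255, np.int64(219), np.int64(221)), (267, np.int64(215), np.int64(221)), (279, np.int64(216), np.int64(221)), (291, np.int64(216), np.int64(222)), (303, np.int64(216), np.int64(222)), (315, np.int64(217), np.int64(222)), (327, np.int64(217), np.int64(223)), (339, np.int64(221), np.int64(223)), (351, np.int64(221), np.int64(224))]
0 [[324.2, 212.0], [324.2, 213.9], [324.1, 212.5], [324.0, 214.4]] centre [-77.  82.]
0.7 [[324.2, 216.0], [324.1, 217.3], [323.9, 222.2], [323.9, 223.6]] centre [-78.4  55.9]
0.8 [[324.2, 216.2], [324.2, 217.4], [323.9, 223.0], [323.9, 224.3]] centre [-77.1  52.3]
0.9 [[324.2, 216.3], [324.2, 217.4], [323.9, 223.7], [323.9, 224.8]] centre [-75.5  48.9]
1.0 [[324.2, 216.3], [324.2, 217.2], [323.9, 224.2], [323.9, 225.1]] centre [-73.5  45.7]
```

View pics/s2.png

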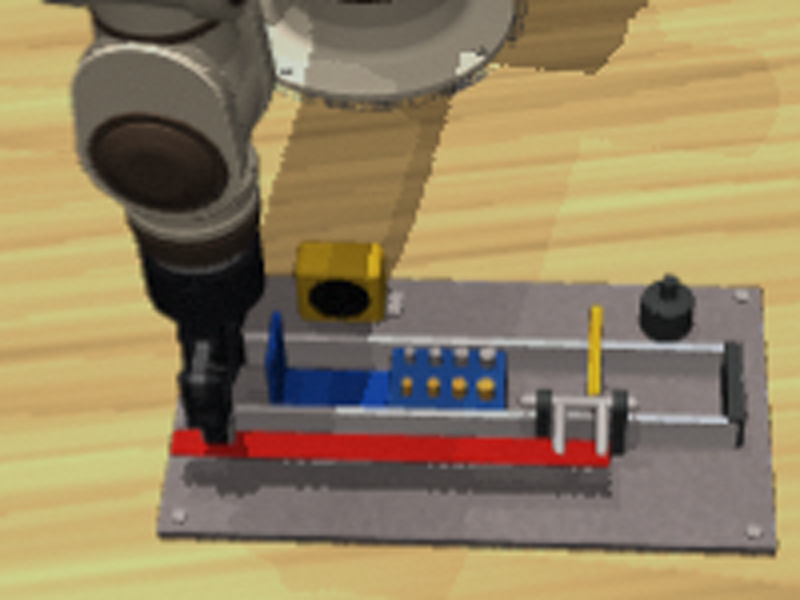

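The gate is raised, with its tip at crop (596,308), and the bar is pressed to about 0.7–0.75. The bar's lower edge is at full-picture row 223. I'll press about 5 mm more and check the angle from the depth of the bar's top.

```bash
cat >> h.py <<'E'
def gate():
    im,d=optics.camera("scene");hsv=cv2.cvtColor(im,cv2.COLOR_RGB2HSV)
    m=(cv2.inRange(hsv,(0,150,70),(8,255,255))|cv2.inRange(hsv,(172,150,70),(180,255,255)))
    m[:,:235]=0;m[:,358:]=0;m[:195]=0;m[250:]=0
    v,u=np.nonzero(m);P=ch(pts("scene",np.c_[u,v],d));P=P[(P[:,2]>40)&(P[:,2]<100)]
    A=np.c_[P[:,1]+77,np.ones(len(P))];s,z=np.linalg.lstsq(A,P[:,2],rcond=None)[0]
    print("bar z(y=-77) %.1f slope angle %.2f n %d -> gate by slope %.2f"%(z,np.arctan(s),len(P),.85+np.arctan(s)), "med",np.median(P,0))
    w=cv2.inRange(hsv,(105,140,60),(125,255,255));w[:,:235]=0;w[:,400:]=0;w[:170]=0;w[212:]=0
    v,u=np.nonzero(w);Q=ch(pts("scene",np.c_[u,v],d));k=(Q[:,2]>48)&(abs(Q[:,1])<30)&(Q[:,2]<90);
    if k.any(): print("plate x (front side)",np.percentile(Q[k,0],[5,50,95]).round(1))
    return im
E
python3 - <<'E'
from h import *
gate()
E
python3 -m inch '[[0,0,0.003,0,0,0,0.24],[0,0,0.005,0,0,0,0.24],[0,0,0.005,0,0,0,0.24],[0,0,0.005,0,0,0,0.24]]'
python3 - <<'E'
from h import *
gate();to_tool([-90,-39.5,45])
E
```

```text
bar z(y=-77) 56.3 slope angle -0.16 n 671 -> gate by slope 0.69 med [-129.4  -80.1   56.7]
plate x (front side) [-217.1 -214.8 -212.9]
time: 2.92
ee_pos: [0.4763, -0.157, 0.0458]
tcp_rot: [-180.0, -0.0, 79.0]
wrist_force: [-7.1, 0.8, 7.5]
opening: 0.0652
bar z(y=-77) 52.0 slope angle -0.09 n 733 -> gate by slope 0.76 med [-129.5  -78.4   52. ]
plate x (front side) [-217.2 -214.8 -212.6]
tcp chute [[-246.7  -39.4   45.8]] [-179.96   -0.     79.02] F [-0.65  6.57  8.02] op 0.06521698219300381 t 2.9667
tool shift [1.567e-01 1.000e-04 8.000e-04]
```

The bar top sits at 52.0 mm, against 52.5 predicted at 0.85 rad, so the gate is open to about 0.85. I'll add 1.5 mm of press and slide forward, pushing.

```bash
python3 -m inch '[[0.003,0,0.0015,0,0,0,0.24],[0.008,0,0.0015,0,0,0,0.24],[0.012,0,0.0015,0,0,0,0.24],[0.016,0,0.0015,0,0,0,0.24],[0.022,0,0.0015,0,0,0,0.24],[0.03,0,0.0015,0,0,0,0.24],[0.038,0,0.0015,0,0,0,0.24],[0.046,0,0.0015,0,0,0,0.24],[0.053,0,0.0015,0,0,0,0.24],[0.057,0,0.0015,0,0,0,0.24],[0.06,0,0.0015,0,0,0,0.24],[0.06,0,0.0015,0,0,0,0.24]]'
python3 - <<'E'
from h import *
im=gate();to_tool([-80,-39.5,44.3])
cv2.imwrite("pics/s3.png",cv2.resize(im[100:260,200:400,::-1],None,fx=4,fy=3.75,interpolation=cv2.INTER_CUBIC))
E
```

```text
time: 3.97
ee_pos: [0.4889, -0.0984, 0.0446]
tcp_rot: [179.9, 0.1, 79.0]
wrist_force: [-0.9, -3.9, 5.0]
opening: 0.065
bar z(y=-77) 50.9 slope angle -0.03 n 743 -> gate by slope 0.82 med [-131.4  -77.6   50.9]
plate x (front side) [-172.9 -170.7 -169.1]
tcp chute [[-186.8  -40.6   44.6]] [1.799e+02 4.000e-02 7.903e+01] F [-2.48 -1.07  5.68] op 0.06481279357450728 t 4.0167
tool shift [ 0.1068 -0.0011  0.0002]
```

View pics/s3.png

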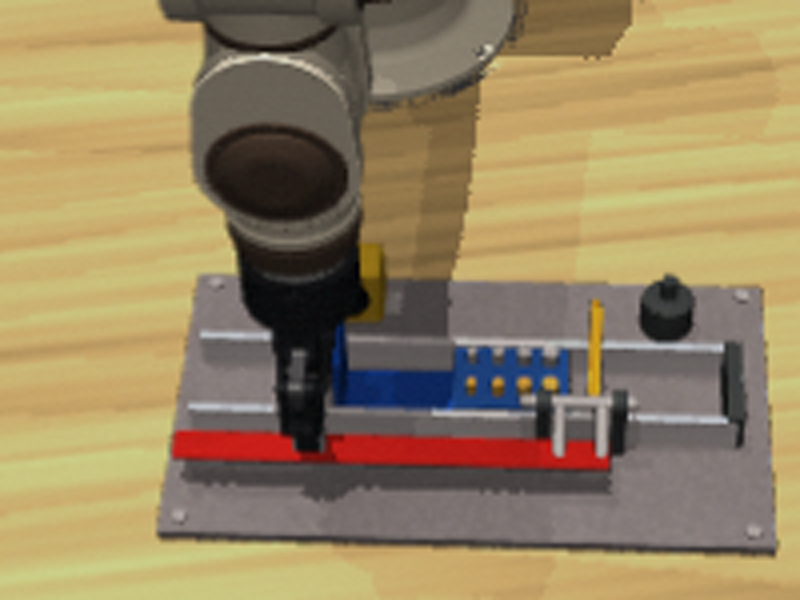

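The rack is moving squarely, the gate is up (tip at crop (597,300)) and the nose at (570,380) is about to pass under it. I'll keep pushing.

```bash
python3 -m inch '[[0.004,0,0,0,0,0,0.24],[0.01,0,0,0,0,0,0.24],[0.018,0,0,0,0,0,0.24],[0.027,0,0,0,0,0,0.24],[0.036,0,0,0,0,0,0.24],[0.045,0,0,0,0,0,0.24],[0.054,0,0,0,0,0,0.24],[0.063,0,0,0,0,0,0.24],[0.072,0,0,0,0,0,0.24],[0.08,0,0,0,0,0,0.24],[0.086,0,0,0,0,0,0.24],[0.09,0,0,0,0,0,0.24]]'
python3 - <<'E'
from h import *
im=gate();to_tool([-80,-39.5,44.3])
E
```

```text
time: 5.02
ee_pos: [0.5058, -0.0102, 0.0445]
tcp_rot: [179.9, 0.1, 79.0]
wrist_force: [-0.9, -8.0, 7.8]
opening: 0.0651
bar z(y=-77) 50.9 slope angle -0.06 n 750 -> gate by slope 0.79 med [-144.65  -77.6    50.8 ]
plate x (front side) [-78.6 -78.6 -78.6]
tcp chute [[-96.5 -40.5  44.5]] [1.7991e+02 7.0000e-02 7.9020e+01] F [-4.2   0.53  5.15] op 0.06494586974584826 t 5.0667
tool shift [ 0.0165 -0.001   0.0002]
```

```bash
python3 -m inch '[[0.004,0,0,0,0,0,0.24],[0.007,0,0,0,0,0,0.24],[0.01,0,0,0,0,0,0.24],[0.012,0,0,0,0,0,0.24],[0.014,0,0,0,0,0,0.24],[0.014,0,0,0,0,0,0.24]]'
python3 -m inch '[[0.001,0,0,0,0,0,0.24],[0.002,0,0,0,0,0,0.24],[0.003,0,0,0,0,0,0.24],[0.003,0,0,0,0,0,0.24]]'
python3 - <<'E'
from h import *
to_tool([-80,-39.5,44.3])
E
```

```text
time: 5.57
ee_pos: [0.5085, 0.0035, 0.0445]
tcp_rot: [179.9, 0.1, 79.0]
wrist_force: [-0.5, -5.7, 5.9]
opening: 0.0648
time: 5.9
ee_pos: [0.509, 0.0061, 0.0445]
tcp_rot: [179.9, 0.1, 79.0]
wrist_force: [-1.4, -6.9, 5.8]
opening: 0.065
tcp chute [[-80.3 -40.4  44.5]] [1.7992e+02 1.0000e-01 7.8990e+01] F [-7.05  0.06  5.75] op 0.06498383926520551 t 5.9
tool shift [ 0.0003 -0.0009  0.0002]
```

```bash
python3 -m inch '[[0.001,0,0,0,0,0,0.24],[0.0015,0,0,0,0,0,0.24],[0.0015,0,0,0,0,0,0.24]]'
python3 -m inch '[[0.001,0,0,0,0,0,0.24],[0.0015,0,0,0,0,0,0.24],[0.0015,0,0,0,0,0,0.24]]'
python3 - <<'E'
from h import *
im=gate();to_tool([-80,-39.5,44.3])
E
```

```text
time: 6.15
ee_pos: [0.5092, 0.0072, 0.0445]
tcp_rot: [179.9, 0.1, 79.0]
wrist_force: [-1.2, -9.1, 7.4]
opening: 0.0649
time: 6.4
ee_pos: [0.5092, 0.0073, 0.0446]
tcp_rot: [179.9, 0.3, 79.0]
wrist_force: [-3.0, -18.8, 8.1]
opening: 0.0648
bar z(y=-77) 50.9 slope angle -0.03 n 744 -> gate by slope 0.82 med [-144.5   -77.85   50.8 ]
tcp chute [[-79.2 -40.4  44.5]] [179.92   0.32  78.95] F [-18.23   0.09   7.02] op 0.06528615215721105 t 6.45
tool shift [-0.0008 -0.0009  0.0002]
```

The force has jumped to 18 N and the TCP has stalled at -79 (predicted -79 to -80), so the nose is against the stop. I'll check by eye before releasing.

Run:
```python
from h import *
im,_=optics.camera("top");cv2.imwrite("pics/t4.png",cv2.resize(im[220:360,220:415,::-1],None,fx=4,fy=4,interpolation=cv2.INTER_CUBIC))
```

```text
(no output)
```

View pics/t4.png

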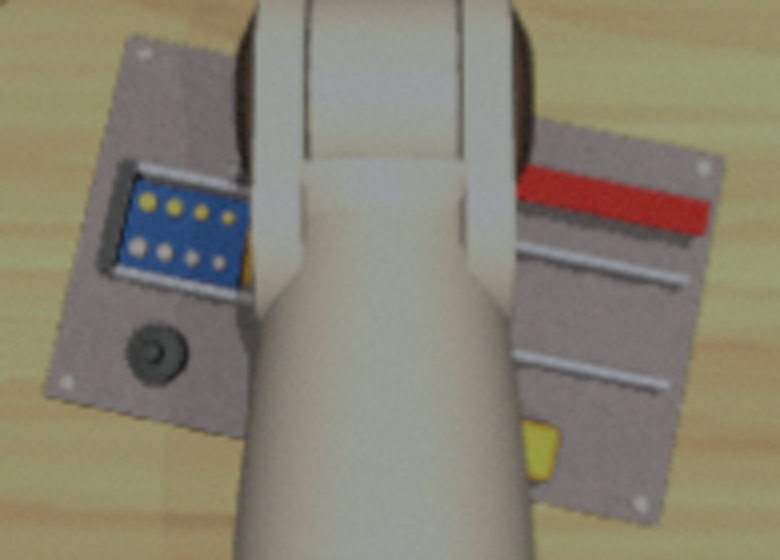

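The nose meets the stop at crop (125,225) with no gap. Next I back off, then lift.

```bash
python3 -m inch '[[-0.004,0,0,0,0,0,0.24],[-0.01,0,0,0,0,0,0.24],[-0.016,0,0,0,0,0,0.24],[-0.018,0,-0.006,0,0,0,0.24],[-0.018,0,-0.014,0,0,0,0.24],[-0.018,0,-0.022,0,0,0,0.24],[-0.018,0,-0.03,0,0,0,0.24],[-0.018,0,-0.04,0,0,0,0.24],[-0.018,0,-0.055,0,0,0,0.24],[-0.018,0,-0.08,0,0,0,0.24],[-0.018,0,-0.11,0,0,0,0.24],[-0.018,0,-0.14,0,0,0,0.24]]'
python3 -m inch '[[-0.04,0,-0.03,0,0,0,0.24],[-0.08,0,-0.03,0,0,0,0.24],[-0.12,0,-0.03,0,0,0,0.24],[-0.16,0,-0.03,0,0,0,0.24],[-0.2,0,-0.03,0,0,0,0.24],[-0.22,0,-0.03,0,0,0,0.24],[-0.22,0,-0.03,0,0,0,0.24]]'
python3 - <<'E'
from h import *
im,_=optics.camera("top");cv2.imwrite("pics/t5.png",cv2.resize(im[220:360,220:415,::-1],None,fx=4,fy=4,interpolation=cv2.INTER_CUBIC))
im=gate();to_tool([-80,-39.5,44.3])
cv2.imwrite("pics/s5.png",cv2.resize(im[155:255,232:402,::-1],None,fx=4.7,fy=4.7,interpolation=cv2.INTER_CUBIC))
E
```

```text
time: 7.5
ee_pos: [0.5053, -0.0077, 0.1853]
tcp_rot: [-180.0, 0.0, 79.0]
wrist_force: [1.1, 0.1, -0.1]
opening: 0.0652
time: 8.08
ee_pos: [0.4628, -0.2273, 0.2141]
tcp_rot: [180.0, 0.0, 78.8]
wrist_force: [0.1, 1.0, 0.7]
opening: 0.0644
bar z(y=-77) 83.3 slope angle -0.81 n 203 -> gate by slope 0.04 med [-127.5  -83.9   90.3]
plate x (front side) [-65.9 -63.9 -61.8]
tcp chute [[-315.3  -39.7  214.1]] [-1.800e+02 -1.000e-02  7.891e+01] F [-0.09  0.49  0.27] op 0.0650698421970542 t 8.1833
tool shift [ 0.2353 -0.0007  0.1699]
```

View pics/t5.png

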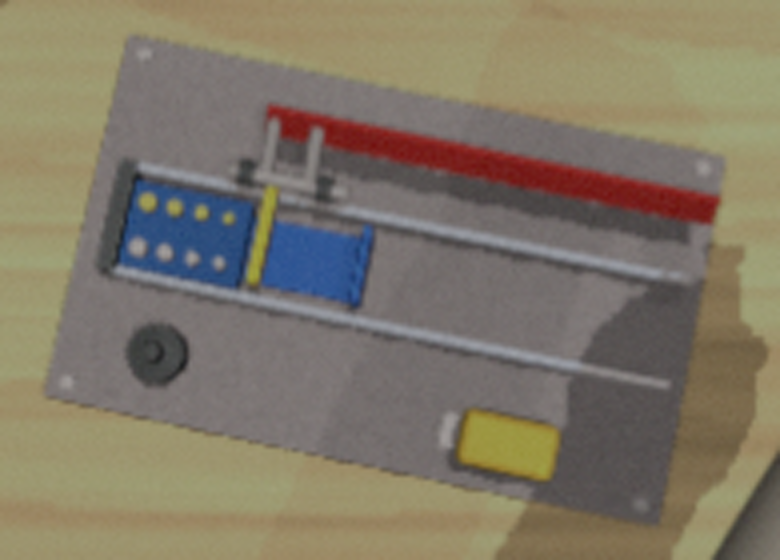

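View pics/s5.png

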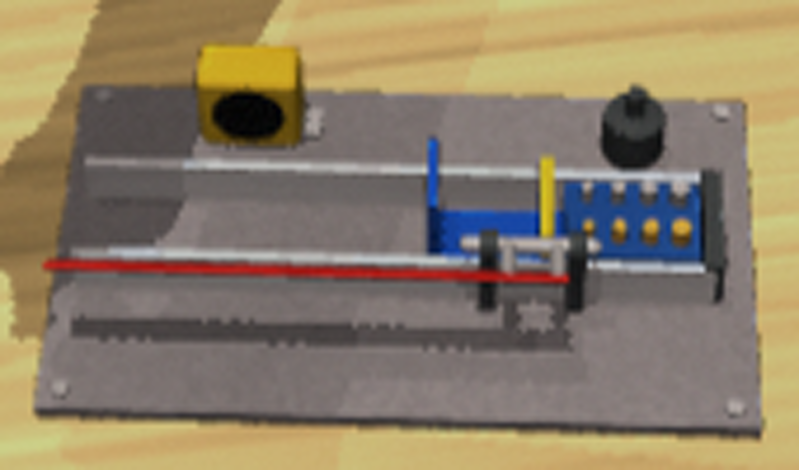

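Both views show the block past the shut gate, the nose at the stop and the bystanders unmoved. One last numeric check on the nose gap before handing in.

Run:
```python
from h import *
p=lambda L:[(x/4+220-.4,y/4+220-.4) for x,y in L]
print("plate top rear",ch(plane("top",p([(373,228),(361,305)]),.080)))
print("nose top/stop edge",ch(plane("top",p([(134,180),(118,265)]),.040)))
print("block rear",ch(plane("top",p([(256,202),(240,288)]),.040)))
a=cv2.imread("pics/t5.png")[150:290,90:270];cv2.imwrite("pics/t6.png",cv2.resize(a,None,fx=4,fy=4,interpolation=cv2.INTER_CUBIC))
```

```text
plate top rear [[-69.1 -22.7  80. ]
 [-71.7  26.1  80. ]]
nose top/stop edge [[ 92.8 -24.8  40. ]
 [ 90.3  31.7  40. ]]
block rear [[ 11.  -27.2  40. ]
 [  9.   29.8  40. ]]
```

View pics/t6.png

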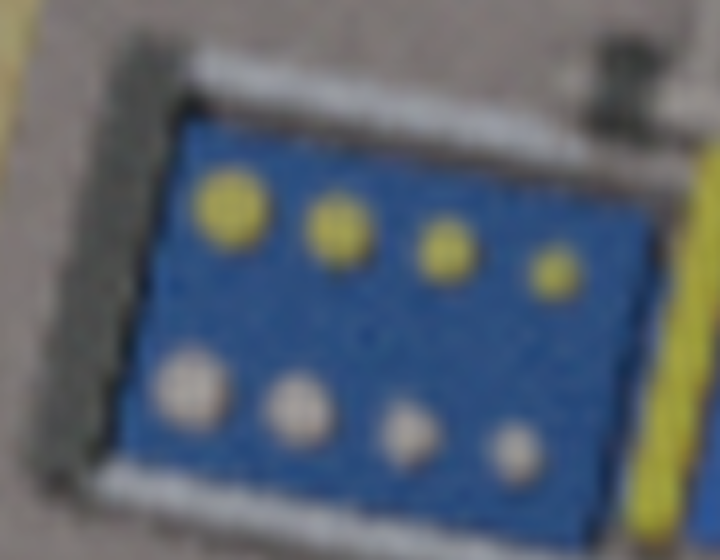

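The block lies flush with the stop face along its whole front, and its rear end is clear of the gate. I'm handing in.

```bash
python3 -c "
from workcell import order;print(order.job_done())"
```

```text
the job is handed in; nothing more can be done
None
```

The rack is home against the end stop, the gate is shut behind the block, and I handed the job in at about 8.2 s of the 45 s. One fingertip held the red bar down while the other finger pushed the rear plate. I then backed off and lifted clear so the gate could fall.

- **Gate while pushing:** bar height put the gate at about 0.85–0.9 rad. The bar's slope read lower, 0.76–0.82, and both are above the 0.75 asked for. I checked it only between moves and did not track it continuously.
- **Rack home:** the push force jumped to 18 N and the tool stalled at chute x = -79 mm, as expected. After release the top view put the nose at x = 90–93 mm (stop at 92) and the plate's rear face at -69 to -72 mm (home is -69), with no visible gap.
- **Disagreement:** from depth readings the rack moved about 151 mm, while the pictures give about 154 mm. That is near the calibration error, and I trusted the force stall and the pictures.
- **Gate after release:** the bar's slope put it at 0.04 rad, which is shut within error, and the block's rear end is about 10 mm past it.
- **Bystanders:** the tape measure and hole saw look unmoved in both last crops. The last crops did not cover the jar, can, cup, driver and wrench; the arm stayed clear of them.

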